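Clear the code reader and present the ball tray

ROBOT

A 6-joint arm with a two-finger parallel gripper is mounted at the origin on the work surface. World frame = base frame: x ahead of the robot, y to its left, z up, the work surface at z = 0. Lengths are in mm, angles in rad, forces in N, time in s.
With the tool pointing down it reaches from about 350 to 725 mm from the base axis. Payload 4.3 kg.
Tool frame: the origin (TCP) lies at the very end of the fingers, on their centre line; the grasp point (between the pads) lies 19 mm behind it (robot.grasp_offset is the distance from the TCP to the grasp point, in mm); z points along the fingers, y is the line along which they close (so a half turn about z gives the same grasp; the last joint's range is limited). The gripper opens to 85 mm and grips with 20 to 120 N. Pads are 22 mm wide; open, the fingers measure 114 mm over their backs; the gripper's body (76 mm by 85 mm) begins 54 mm behind the grasp point. The pads swing forward as they close: fully open they stand 13 mm farther back than shut.
Start: joints at [-1.408, 0.377, 0.081, 1.274, 0, 1.46], TCP at [154.932, -553.775, 200.929] pointing down, gripper open.
Joint ranges: [-2.72, 2.72], [-0.84, 1.66], [-1.02, 1.22], [-1.77, 2.12], [-1.37, 1.28], [-3.14, 3.14]. Speed limits (rad/s): [2.57, 2.57, 3.14, 3.14, 3.14, 3.14].

INTERFACE

Orientations are given as a rotation vector (axis times angle).
In Python, from bench import robot gives the robot as it stands.
- The arm moves only by the tool arm_command, never from a script. Its argument "commands" is a list of rows, each a list of 7 numbers: the turn, a rotation vector about the world's x, y, z in rad, then the shift along the world's x, y, z in m, then the finger opening in m, from 0 to 0.0854. In form: [[wx, wy, wz, tx, ty, tz, claw], ...]. A call has 1 to 20 rows; each row is the pose to reach, as a shift and turn from the pose commanded when the call began; what a row does not reach only later rows make up. A row lasts 1/8 s, in which the tool goes at most 62.5 mm and 10.7 degrees, less where a joint would pass 70% of its speed; a pose out of reach is approached as far as the arm can. A call with a gripper value outside its range is refused whole. The fingers move at their own pace and stop on an object; the grip force is fixed at half the most. Time passes only in rows, so rows that repeat a pose let the fingers close. It gives the time, the measured TCP pose, the force, the opening and the grip force at its end, in the units of the state.
- robot.get_obs(): the state, without advancing time (a new reading comes with each control period).
- robot.camera(name): name is "side" or "top" or "wrist"; returns a dict with "image" (420x560x3 uint8, red, green, blue), "K" (3x3 intrinsics, pixels), "R" (3x3) and "t" (3): a world point X has camera coordinates R X + t. Camera axes: x right, y down, z forward; pixel columns grow to the right and rows downward; lengths in mm; the calibration is good to about 2 mm. A picture is of the moment at which its call begins. There is no depth.
- robot.hand_in(): hands the job in; it is judged then, once.
Trained networks look in the newest picture that a camera, given by its name, has taken for a name from the list of things; names that differ only in an ending like _2 or _b are one class to them, and where a whole thing is asked for, a point or a joint stands for the part that bears it (a point fixed in the world has none). Each returns a list of dicts, best first, with "confidence" (0 to 1); they miss things now and then, are a little off and sometimes report something else, mostly with a low value. They report only what shows in the picture. A call takes as long as a camera call.
- robot.outline_of(camera, target): "region" (420x560 bool, what is visible of it).
- robot.pinpoint(camera, target): "point" ([x, y, z] in mm, in world coordinates, good to about 4 mm: a listed point, or the origin of a listed thing).
The state is a dict: "time": time; "joints": joint angles; "qvel": joint speeds; "joint_efforts": joint torques, N m; "tool_pos": TCP position; "eef_rot": TCP orientation; "force": force on the tool from outside, world axes, zero at the start; "moment": the same for the moment, N m; "grip_width": finger opening in mm; "gripper_force": force on a finger pad.
Only numpy, scipy, OpenCV 4.12 (cv2) and the standard library are available. Lean on these libraries where they do the work, as an engineer would, in place of code of your own. Each camera call takes 0.05 s, during which the arm holds its last target. There are 200 camera calls.

TASK

First clear the vial basket off the flat-bed code reader by hanging it by its handle on the hook of the stand. Then pick up the black sample tray by its upright handle, keeping the loose steel ball in its shallow pocket, and hold the tray level and still, centred over the reader's window with its underside about 10 cm above the glass; finish while still holding it there. Leave the bottle, the tip box and the jar alone.

Things in the scene. Friction and masses are not known exactly. Their poses are not given: they have to be found in the camera images.
- reader: flat-bed code reader, fixed: a low white box 160 x 160 x 45 mm with a dark square window in its top; origin at the centre of its underside on the bench, z up; the basket stands on it at the start
- reader_window (a point): centre of the reader's window (112 mm square), on the glass, 45 mm above the bench; z up
- stand: steel hook stand, fixed: base plate 130 x 130 x 12 mm, upright post 12 mm thick and 220 mm tall; origin at the post's foot on the bench. One hook (rod 8 mm thick) sticks out from near the post's top along the stand's -x: it slopes down 16 mm over the first 60 mm, runs level from 60 to 88 mm from the post axis, then turns up 16 mm to its tip, 100 mm from the post axis; the highest point of the upturned tip is 220 mm above the bench
- hook_seat (a point): top of the hook's level part where the handle should hang, 74 mm from the post axis (along the stand's -x), 204 mm above the bench; the upturned tip rises 16 mm above it; axes as the stand's
- basket: steel wire vial basket, about 0.25 kg with its vials (which are fixed in it): 76 (its x) x 88 (its y) x 50 mm high, with an arched wire handle (6 mm thick) in its own y-z plane rising from the middle of the two end walls to a peak, so that a hook along the basket's x passes through the arch; the opening under the peak is 77 mm high above the basket's rim and about 79 mm wide, narrowing towards the top from 35 mm below the peak; origin at the centre of its underside, z up
- basket_grip (a point): centre of the grey square grip block on top of the handle's peak: block 20 x 20 x 32 mm tall, its sides along the basket's x and y; 162 mm above the basket's underside; its lower end stands 13 mm clear above the handle wire on a thin neck
- bail_peak (a point): underside of the handle wire at its peak, the point that rests on the hook; 35 mm below basket_grip, 127 mm above the basket's underside
- tray: black sample tray, about 0.3 kg: plate 150 (its x) x 96 (its y) x 8 mm, an upright bare aluminium handle blade in the middle, a ball pocket at its +x end, six fixed 41 mm tall (from the bench) vials with caps at its -x end; origin at the centre of its underside, z up
- tray_grip (a point): point on the tray's upright handle blade, over the tray's centre, 63 mm above the tray's underside; blade 40 mm long along the tray's x, 12 mm thick along its y, top edge 83 mm above the underside; axes as the tray's
- tray_pocket (a point): where the ball's centre lies when central in the pocket: 48 mm from the tray's centre along its +x, 20 mm above its underside; the pocket is a ring of 38 mm inner diameter whose rim stands only 5 mm above the flat floor
- ball_center (a point): centre of the loose polished steel ball, 24 mm diameter, 57 g, free to roll in the pocket
- bottle: amber bottle, 68 mm diameter, 150 mm tall; origin at its underside; a bystander
- tipbox: grey tip box with clear lid, 82 x 112 x 59 mm tall; origin at its underside; a bystander
- jar: small jar, 56 mm diameter, 60 mm tall; origin at its underside; a bystander

How it is judged (in metres and radians):
On the way, in this order (a step that is already met when the one before it is completed fails the run):
1. the basket hangs by its handle on the hook, let go (distance between bail_peak and hook_seat below 0.045 m and contact force between basket and stand above 0.8 N and contact force between basket and the fingers below 0.05 N and contact force between basket and reader below 0.05 N and angle between basket_grip's own z axis and vertical below 0.35 rad and linear speed of basket below 0.08 m/s), for 0.3 s.
2. the tray is held level and still over the reader's window with the ball in its pocket (horizontal distance between tray_grip and reader_window below 0.035 m and z of tray_grip in the frame of reader_window between 0.123 and 0.203 m and angle between tray_grip's own z axis and vertical below 0.12 rad and linear speed of tray below 0.03 m/s and angular speed of tray below 0.25 rad/s and contact force between tray and the fingers above 2 N and contact force between tray and reader below 0.05 N and contact force between tray and stand below 0.05 N and contact force between tray and basket below 0.05 N and distance between ball_center and tray_pocket below 0.018 m), for 0.3 s.
At the end, for the whole second after the job is handed in: Basket released and hanging by its handle on the hook (peak within 45 mm of the seat, within 20 deg of upright); tray still, carried only by the fingers, within 35 mm of the window centre, underside 60 to 140 mm above the glass, level within 7 deg, ball in its pocket (all of step 1 and all of step 2); the arm keeps its last pose, push and grip.
It fails at once if the ball leaves its pocket (distance between ball_center and tray_pocket above 0.022 m).
It fails at once if a bystander is moved by more than 40 mm or tipped (distance of any of bottle, tipbox, jar from where it was at the start of the episode above 0.04 m or angle between any of bottle, tipbox, jar's own z axis and vertical above 0.5 rad).
It also fails if it takes over 64 s, if anything falls off the work surface, if the arm or the gripper's body presses on something with over 40 N, if the wrist force passes 120 N, or if a joint passes its speed limit or range.

## Working session

There is one attempt and no reset: what is moved stays moved. The work goes in short steps, Python scripts to look and compute and a tool call to move; the robot and the scene stay as the last step left them, time stands still between calls to the robot, and variables do not carry over. Pictures are saved under pics/ and viewed, at most 13 in all, crops included, and the job is handed in when it is done.

Besides the shell and the picture viewer there is one more tool, called after ">>>" as a command line: name --pt "numbers of a row" for each row, then --argument value for the rest. arm_command: Moves the arm, as the interface text tells. Its arguments: {"type":"object","properties":{"commands":{"type":"array","items":{"type":"array","items":{"type":"number"}}}},"required":["commands"]}

```bash
mkdir -p pics; cat > h.py <<'E'
import numpy as np,cv2
from bench import robot
def save(c,n):
    d=robot.camera(c); cv2.imwrite(f'pics/{n}.png',d['image'][:,:,::-1]); return d
def pp(c,names):
    for n in names:
        for r in robot.pinpoint(c,n)[:2]: print(c,n,np.round(r['point'],1),round(r['confidence'],2))
E
python3 - <<'E'
from h import *
N=['reader','reader_window','stand','hook_seat','basket','basket_grip','bail_peak','tray','tray_grip','tray_pocket','ball_center','bottle','tipbox','jar']
ims=[]
for c in ['side','top']:
    d=save(c,c); print(c,np.round(-d['R'].T@d['t'])); pp(c,N)
print(robot.get_obs())
E
```

```text
side [ 309. -736.  877.]
side reader [562.9  30.1  -0.6] 0.93
side reader [ 3.561e+02  3.738e+02 -3.000e-01] 0.16
side reader_window [562.8  31.3  50.6] 0.94
side reader_window [561.4  29.   -1.1] 0.19
side stand [576.8  38.3  41.6] 0.64
side hook_seat [514.8 291.5 208.8] 0.69
side basket [573.2  39.3  42.9] 0.64
side basket [ 552.9 -266.4   61.8] 0.34
side basket_grip [5.593e+02 3.020e+01 5.000e-01] 0.73
side basket_grip [577.4  40.2 205.8] 0.69
side bail_peak [576.2  45.6 170.6] 0.84
side tray [ 553.3 -262.2   -4.9] 0.7
side tray_grip [ 551.1 -263.9   63.7] 0.73
side tray_grip [575.7  38.  204.8] 0.19
side tray_pocket [ 3.618e+02 -3.538e+02  3.000e-01] 0.66
side tray_pocket [ 593.1 -238.9   23.2] 0.57
side ball_center [ 594.9 -240.7   20.9] 0.45
side bottle [ 7.767e+02 -2.040e+01 -5.000e-01] 0.72
side bottle [ 596.8 -239.2   23.5] 0.63
side tipbox [356.7 377.    1.9] 0.82
side jar [ 360.5 -355.6    1.9] 0.83
top [ 315.  -10. 1485.]
top reader [560.8  32.4   0.9] 0.78
top reader_window [562.2  29.4  45.5] 0.72
top reader_window [ 553.5 -262.5   58. ] 0.67
top stand [582.9 297.6  -2.
[... 594 characters left out ...]
1   -0.7] 0.79
{'time': 1.5, 'joints': array([-1.40831303e+00,  3.77289387e-01,  8.10004185e-02,  1.27443193e+00,
       -8.74896849e-06,  1.46049518e+00]), 'qvel': array([ 0.00058413, -0.00110574,  0.00083341,  0.00074821, -0.00154092,
       -0.00059326]), 'joint_efforts': array([ 2.79516782e-03, -4.63510215e+01,  2.70152825e+01,  4.83218355e-04,
        1.95391726e-04,  4.78685038e-06]), 'tool_pos': array([ 154.91934236, -553.762854  ,  200.93559267]), 'eef_rot': array([ 3.11234173e+00,  4.27151236e-01, -1.06470394e-05]), 'force': array([-0.13494992,  0.06984816,  0.10511636]), 'moment': array([-0.02372258,  0.01513841,  0.00576067]), 'gripper_force': 0.0, 'grip_width': 85.26273488564523}
```

View pics/top.png

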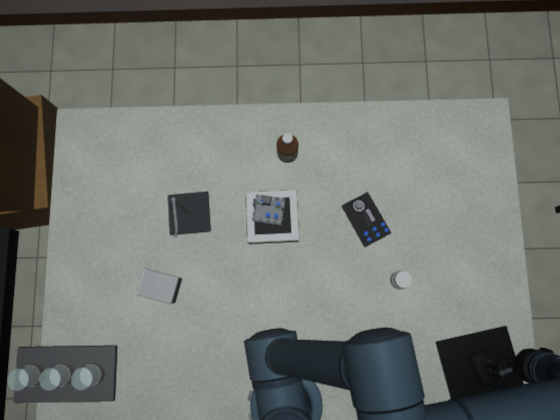

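View pics/side.png

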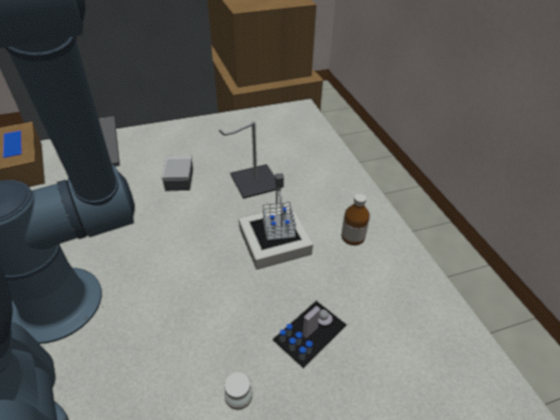

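The side view shows the basket on the reader near (278,225), the stand behind it with its hook pointing at the robot, and the tray near (310,330). The top view shows the hook running from (174,198) to (174,236). The detections agree with this, so I'll go above the basket for a close look and turn the wrist to a comfortable range.

>>> arm_command --pt "0 0 0.18 0 0 0.06 0.085" --pt "0 0 0.36 0.02 0.03 0.12 0.085" --pt "0 0 0.54 0.04 0.07 0.18 0.085" --pt "0 0 0.72 0.07 0.11 0.2 0.085" --pt "0 0 0.9 0.1 0.15 0.2 0.085" --pt "0 0 1.08 0.13 0.2 0.2 0.085" --pt "0 0 1.26 0.16 0.25 0.2 0.085" --pt "0 0 1.44 0.19 0.3 0.2 0.085" --pt "0 0 1.62 0.22 0.35 0.2 0.085" --pt "0 0 1.8 0.25 0.4 0.2 0.085" --pt "0 0 1.98 0.28 0.45 0.2 0.085" --pt "0 0 2.16 0.31 0.5 0.2 0.085" --pt "0 0 2.34 0.34 0.54 0.2 0.085" --pt "0 0 2.52 0.36 0.57 0.2 0.085" --pt "0 0 2.7 0.37 0.59 0.2 0.085" --pt "0 0 2.87 0.375 0.595 0.2 0.085" --pt "0 0 2.87 0.375 0.595 0.2 0.085" --pt "0 0 2.87 0.375 0.595 0.2 0.085"

```text
time: 3.75
tool_pos: [529.8, 40.9, 401.0]
eef_rot: [0.002, 3.141, -0.0]
force: [0.1, -0.1, -0.2]
grip_width: 85.4
gripper_force: 0.0
```

```bash
python3 - <<'E'
from h import *
o=robot.get_obs(); print(o['time'],o['tool_pos'],o['eef_rot'],o['joints'])
d=save('wrist','w1'); print(np.round(-d['R'].T@d['t']),np.round(d['R'],2)); pp('wrist',['basket','basket_grip','bail_peak','hook_seat','stand','reader_window'])
E
```

```text
3.75 [529.77446655  40.94391601 401.04592001] [ 2.32699938e-03  3.14147178e+00 -9.44215682e-05] [-4.22453017e-02  3.44240576e-01  5.56493121e-01  1.78292647e+00
 -5.50815984e-05 -4.07638345e-02]
[463.  41. 574.] [[ 0.    1.   -0.  ]
 [ 0.96 -0.    0.27]
 [ 0.27 -0.   -0.96]]
wrist basket [579.5  45.7  46.2] 0.78
wrist basket [ 364.5 -357.7   -1.5] 0.28
wrist basket_grip [575.1  39.7 208.2] 0.65
wrist bail_peak [578.4  43.8 173.2] 0.9
wrist hook_seat [509.3 294.8 205.6] 0.95
wrist hook_seat [585.5 295.2   4.3] 0.28
wrist stand [584.8 298.7   1.8] 0.7
wrist reader_window [ 3.577e+02  3.783e+02 -2.000e-01] 0.74
wrist reader_window [585.1 296.6   1.3] 0.59
```

View pics/w1.png

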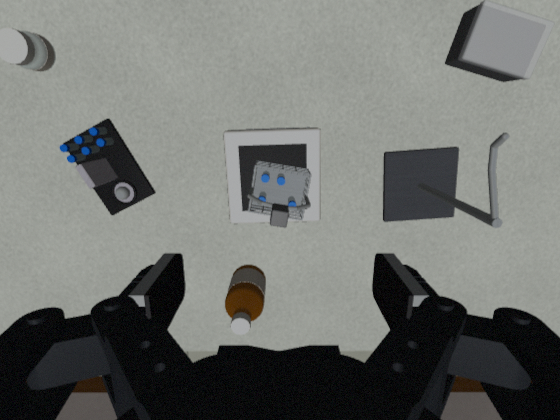

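The wrist view shows the grip block at about (280,215), the basket's rim from (255,163) to (310,170), the stand's plate at (385–458,148–220) and the hook's tip at (503,137). Next I'll compute the yaws.

```bash
cat >> h.py <<'E'
def bp(d,u,v,z):
    r=d['R'].T@np.linalg.solve(d['K'],[u,v,1]); c=-d['R'].T@d['t']; return c+r*(z-c[2])/r[2]
E
python3 - <<'E'
from h import *
d=robot.camera('wrist')
f=lambda u,v,z:np.round(bp(d,u,v,z),1)
print('rim',f(255,163,95),f(310,170,95),'gripblk lower',f(270,224,223),f(287,227,223))
print('plate',f(384,152,12),f(457,148,12),f(385,220,12),f(458,216,12))
print('hook',f(503,136,216),f(496,222,218))
for n in ['basket','basket_grip']:
    for r in robot.outline_of('wrist',n)[:1]:
        m=r['region'].astype(np.uint8); p=np.argwhere(m)[:,::-1]; print(n,r['confidence'],m.sum(),cv2.minAreaRect(p.astype(np.float32)))
g=cv2.resize(d['image'][140:240,225:335],None,fx=6,fy=6,interpolation=2); cv2.imwrite('pics/crop.png',g[:,:,::-1])
E
```

```text
rim [530.4   5.6  95. ] [541.   88.9  95. ] gripblk lower [583.5  31.1 223. ] [587.2  51.  223. ]
plate [522.7 226.2  12. ] [515.7 353.2  12. ] [648.2 239.2  12. ] [640.3 373.8  12. ]
hook [483.3 288.6 216. ] [582.6 297.7 218. ]
basket 0.7 3234 ((279.2062683105469, 194.16146850585938), (64.2702407836914, 62.91597366333008), 9.246112823486328)
basket_grip 0.65 3113 ((279.2276916503906, 194.48834228515625), (62.450958251953125, 61.973262786865234), 9.162346839904785)
```

View pics/crop.png

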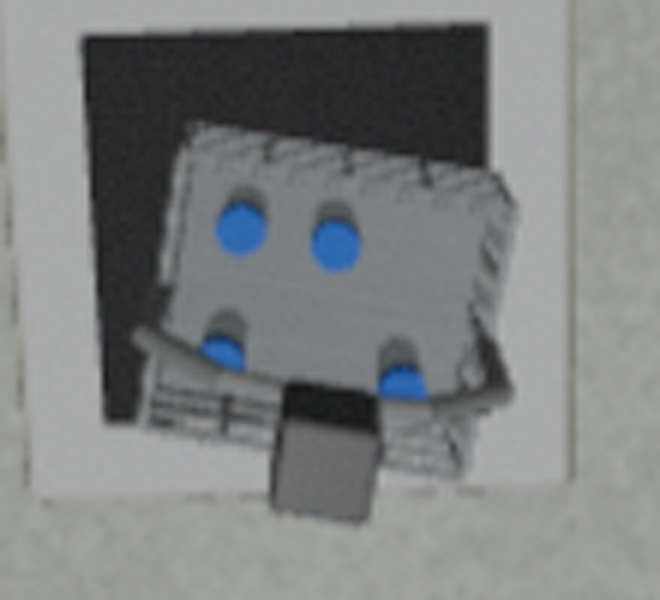

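>>> arm_command --pt "0 0 -0.08 0.023 0 -0.03 0.085" --pt "0 0 -0.15 0.046 0 -0.07 0.085" --pt "0 0 -0.15 0.046 0 -0.11 0.085" --pt "0 0 -0.15 0.046 0 -0.14 0.085" --pt "0 0 -0.15 0.046 0 -0.17 0.085" --pt "0 0 -0.15 0.046 0 -0.2 0.085" --pt "0 0 -0.15 0.046 0 -0.211 0.085" --pt "0 0 -0.15 0.046 0 -0.211 0.06" --pt "0 0 -0.15 0.046 0 -0.211 0.035" --pt "0 0 -0.15 0.046 0 -0.211 0.01" --pt "0 0 -0.15 0.046 0 -0.211 0.01" --pt "0 0 -0.15 0.046 0 -0.211 0.01" --pt "0 0 -0.15 0.046 0 -0.211 0.01"

```text
time: 5.88
tool_pos: [576.7, 41.5, 191.2]
eef_rot: [0.233, 3.13, 0.001]
force: [-1.0, 1.1, 6.0]
grip_width: 16.2
gripper_force: 58.7
```

```bash
python3 - <<'E'
from h import *
o=robot.get_obs(); print(o['grip_width'],o['gripper_force'],o['force'],o['tool_pos'])
for c in ['side','wrist']:
    robot.camera(c); pp(c,['basket_grip','bail_peak','hook_seat','basket','stand'])
E
```

```text
16.236218872720006 58.697203025221825 [-1.00798569  1.14556297  6.02156221] [576.74824563  41.49349294 191.20532962]
side basket_grip [577.6  42.2 208.1] 0.97
side bail_peak [578.   42.7 172.7] 0.77
side hook_seat [511.5 293.8 206.6] 0.69
side hook_seat [575.9  44.2 172.4] 0.38
side basket [576.6  39.2  43.5] 0.83
side basket [ 3.599e+02 -3.547e+02  2.000e-01] 0.66
side stand [584.7 294.7   1.7] 0.75
wrist basket_grip [576.4  39.7 206.4] 0.98
wrist bail_peak [577.7  42.6 169.6] 0.84
wrist hook_seat [576.   40.1 208.6] 0.24
wrist basket [581.2  43.1  46.1] 0.89
wrist stand [5.846e+02 2.949e+02 3.000e-01] 0.91
```

>>> arm_command --pt "0 0 0 0 0 0.01 0.01" --pt "0 0 0 0 0 0.03 0.01" --pt "0 0 0.01 -0.003 0.005 0.05 0.01" --pt "0 0 0.03 -0.012 0.02 0.065 0.01" --pt "0 0 0.06 -0.026 0.045 0.07 0.01" --pt "0 0 0.09 -0.042 0.075 0.07 0.01" --pt "0 0 0.12 -0.059 0.108 0.07 0.01" --pt "0 0 0.15 -0.076 0.142 0.07 0.01" --pt "0 0 0.18 -0.092 0.175 0.07 0.01" --pt "0 0 0.2 -0.106 0.203 0.07 0.01" --pt "0 0 0.215 -0.118 0.226 0.07 0.01" --pt "0 0 0.22 -0.126 0.241 0.07 0.01" --pt "0 0 0.22 -0.13 0.248 0.07 0.01" --pt "0 0 0.22 -0.13 0.248 0.07 0.01" --pt "0 0 0.22 -0.13 0.248 0.07 0.01"

```text
time: 8.35
tool_pos: [446.3, 288.6, 259.9]
eef_rot: [-0.11, 3.14, -0.001]
force: [-0.1, -0.2, -2.3]
grip_width: 15.7
gripper_force: 58.7
```

```bash
python3 - <<'E'
from h import *
o=robot.get_obs(); print(o['grip_width'],o['gripper_force'],o['force'],o['tool_pos'])
save('wrist','w2');pp('wrist',['basket_grip','bail_peak','hook_seat','basket','stand'])
d=save('side','s2');pp('side',['basket_grip','bail_peak','hook_seat','basket','stand'])
cv2.imwrite('pics/s2.png',cv2.resize(d['image'][80:220,170:330],None,fx=3.7,fy=3.7)[:,:,::-1])
E
```

```text
15.722410125616614 58.69538063183427 [-0.12910094 -0.23363739 -2.29374023] [446.30938994 288.60564976 259.90428727]
wrist basket_grip [447.1 286.6 278.5] 0.72
wrist bail_peak [449.7 293.1 236.6] 0.62
wrist hook_seat [510.1 294.5 203.6] 0.91
wrist basket [447.8 291.1 117.1] 0.95
wrist basket [560.1  33.5  -0.6] 0.19
wrist stand [357.6 378.2  -1.2] 0.23
side basket_grip [448.  289.6 277.7] 0.85
side basket_grip [585.  298.   -2.5] 0.57
side bail_peak [445.  289.9 239.9] 0.79
side hook_seat [510.3 292.2 204.7] 0.69
side basket [441.7 289.2 112.1] 0.88
side stand [585.4 297.9  -0.8] 0.91
```

View pics/s2.png

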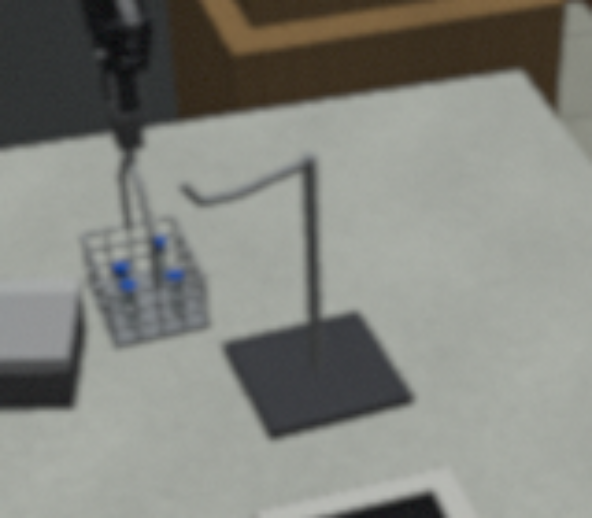

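View pics/w2.png

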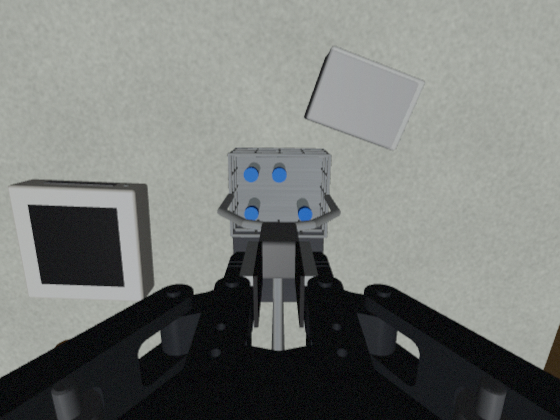

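The wrist view shows the hook directly in line behind the grip block at (278,300). The side view shows the handle in front of the hook and higher than its tip. I'll feed it on and lower it.

>>> arm_command --pt "0 0 0 0.004 0 0 0.01" --pt "0 0 0 0.013 0.001 0 0.01" --pt "0 0 0 0.025 0.002 0 0.01" --pt "0 0 0 0.038 0.003 0 0.01" --pt "0 0 0 0.051 0.004 0 0.01" --pt "0 0 0 0.06 0.005 0 0.01" --pt "0 0 0 0.064 0.005 -0.002 0.01" --pt "0 0 0 0.064 0.005 -0.01 0.01" --pt "0 0 0 0.064 0.005 -0.02 0.01" --pt "0 0 0 0.064 0.005 -0.028 0.01" --pt "0 0 0 0.064 0.005 -0.034 0.01" --pt "0 0 0 0.064 0.005 -0.035 0.01" --pt "0 0 0 0.064 0.005 -0.035 0.01"

```text
time: 10.58
tool_pos: [510.0, 294.3, 225.1]
eef_rot: [-0.112, 3.139, 0.0]
force: [1.2, -0.2, -2.5]
grip_width: 16.1
gripper_force: 58.7
```

```bash
python3 - <<'E'
from h import *
robot.camera('wrist');pp('wrist',['basket_grip','bail_peak','hook_seat'])
d=save('side','s3');pp('side',['basket_grip','bail_peak','hook_seat'])
cv2.imwrite('pics/s3.png',cv2.resize(d['image'][80:220,170:330],None,fx=3.7,fy=3.7)[:,:,::-1])
E
```

```text
wrist basket_grip [508.8 296.2 242.1] 0.85
wrist basket_grip [513.2 299.2  80.2] 0.47
wrist bail_peak [510.9 298.5 201.9] 0.58
wrist hook_seat [510.  294.2 206.1] 0.65
wrist hook_seat [510.8 294.4 200.9] 0.18
side basket_grip [511.1 294.9 238.8] 0.67
side bail_peak [507.  297.1 206.7] 0.79
side hook_seat [513.4 293.  204.3] 0.79
side hook_seat [512.4 294.4 241.5] 0.27
```

View pics/s3.png

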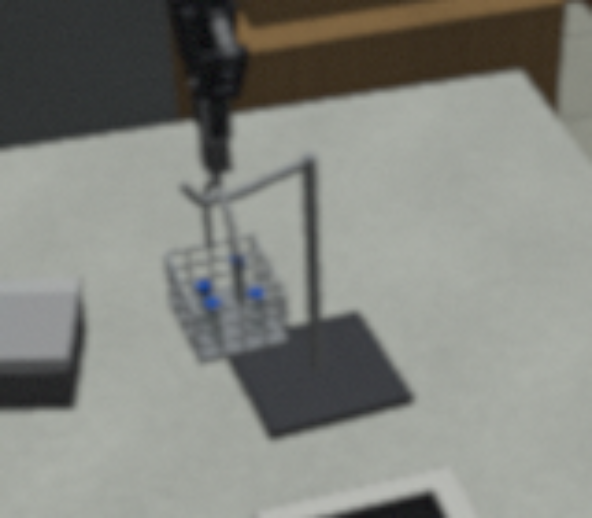

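The handle's peak is at the hook's level part, at about (210,190). The wrist still carries the weight (−2.5 N), so I'll lower a few millimetres more.

>>> arm_command --pt "0 0 0 0 0 -0.001 0.01" --pt "0 0 0 0 0 -0.002 0.01" --pt "0 0 0 0 0 -0.003 0.01" --pt "0 0 0 0 0 -0.003 0.01"

```text
time: 11.48
tool_pos: [510.9, 294.7, 223.8]
eef_rot: [-0.112, 3.136, 0.002]
force: [-1.4, -0.8, 6.7]
grip_width: 15.9
gripper_force: 60.9
```

>>> arm_command --pt "0 0 0 0 0 0.001 0.02" --pt "0 0 0 0 0 0.001 0.03" --pt "0 0 0 0 0 0.001 0.045" --pt "0 0 0 0 0 0.001 0.065" --pt "0 0 0 0 0 0.001 0.08" --pt "0 0 0 0 0 0.01 0.08" --pt "0 0 0 0 0 0.03 0.08" --pt "0 0 0 0 0 0.06 0.08" --pt "0 0 0 0 0 0.1 0.08" --pt "0 0 0 0 0 0.14 0.08" --pt "0 0 0 0 0 0.14 0.08"

```text
time: 12.85
tool_pos: [511.4, 294.9, 366.1]
eef_rot: [-0.112, 3.132, 0.005]
force: [-0.1, 0.3, -0.1]
grip_width: 80.3
gripper_force: 0.0
```

```bash
python3 - <<'E'
from h import *
robot.camera('wrist');pp('wrist',['basket_grip','bail_peak','hook_seat','reader_window','basket'])
d=save('side','s4');pp('side',['basket_grip','bail_peak','hook_seat','basket','reader_window','tray','tray_grip','tray_pocket','ball_center'])
cv2.imwrite('pics/s4.png',cv2.resize(d['image'][80:220,170:330],None,fx=3.7,fy=3.7)[:,:,::-1])
robot.camera('top');pp('top',['reader_window','tray','tray_grip','tray_pocket'])
print(robot.get_obs()['joints'])
E
```

```text
wrist bail_peak [512.7 297.1 202.9] 0.69
wrist hook_seat [510.4 296.  205. ] 0.62
wrist reader_window [558.8  32.6  43.9] 0.67
wrist reader_window [562.2  33.6   0.9] 0.16
wrist basket [511.3 290.7  79.4] 0.64
side basket_grip [512.3 295.1 241.4] 0.61
side basket_grip [ 363.  -355.6    0.8] 0.42
side bail_peak [509.6 298.2 203.9] 0.92
side bail_peak [779.2 -17.7  -2.5] 0.48
side hook_seat [512.2 289.9 205.4] 0.61
side hook_seat [ 595.  -239.5   18.9] 0.24
side basket [509.5 288.7  78.6] 0.56
side reader_window [562.6  31.2  47.1] 0.61
side reader_window [353.8 376.2  -1.4] 0.4
side tray [ 554.6 -260.1   -5.6] 0.76
side tray_grip [ 550.  -264.1   62.6] 0.74
side tray_pocket [ 593.3 -243.    23.4] 0.88
side ball_center [512.4 289.4 205.4] 0.58
side ball_center [ 595.1 -241.6   16.8] 0.44
top reader_window [561.6  30.   48.1] 0.71
top tray [ 547.3 -263.7   -1.6] 0.66
top tray_grip [ 555.4 -263.4   58. ] 0.63
top tray_grip [508.7 298.2 240.1] 0.55
top tray_pocket [ 550.6 -262.5   -0.9] 0.62
top tray_pocket [ 595.2 -237.4   21. ] 0.58
[4.15547306e-01 4.55070214e-01 6.18737208e-01 1.73437499e+00
 1.07679342e-04 3.44346552e-01]
```

View pics/s4.png

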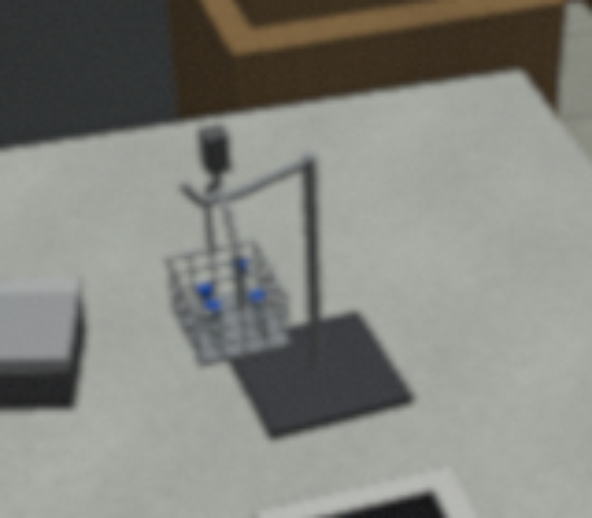

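The basket hangs free on the hook: the grip block at (213,150) is clear and the basket is upright. Next I'll go above the tray.

>>> arm_command --pt "0 0 0.02 0.002 -0.02 0 0.085" --pt "0 0 0.06 0.006 -0.06 0 0.085" --pt "0 0 0.1 0.01 -0.11 0 0.085" --pt "0 0 0.14 0.014 -0.16 0 0.085" --pt "0 0 0.18 0.018 -0.21 -0.01 0.085" --pt "0 0 0.22 0.022 -0.26 -0.02 0.085" --pt "0 0 0.26 0.024 -0.31 -0.04 0.085" --pt "0 0 0.3 0.026 -0.36 -0.06 0.085" --pt "0 0 0.34 0.03 -0.41 -0.08 0.085" --pt "0 0 0.38 0.034 -0.46 -0.1 0.085" --pt "0 0 0.4 0.037 -0.51 -0.11 0.085" --pt "0 0 0.41 0.039 -0.54 -0.12 0.085" --pt "0 0 0.41 0.041 -0.558 -0.12 0.085" --pt "0 0 0.41 0.041 -0.558 -0.12 0.085" --pt "0 0 0.41 0.041 -0.558 -0.12 0.085"

```text
time: 15.78
tool_pos: [551.3, -262.7, 242.7]
eef_rot: [-0.75, 3.05, -0.0]
force: [0.6, -0.6, 0.7]
grip_width: 85.1
gripper_force: 0.0
```

```bash
python3 - <<'E'
from h import *
d=save('wrist','w3');pp('wrist',['tray','tray_grip','tray_pocket','ball_center'])
r=robot.outline_of('wrist','tray')[0]; p=np.argwhere(r['region'])[:,::-1].astype(np.float32)
w=np.array([bp(d,u,v,8)[:2] for u,v in p],np.float32); print(r['confidence'],cv2.minAreaRect(w))
print(robot.get_obs()['tool_pos'],robot.get_obs()['eef_rot'])
E
```

```text
wrist tray [ 554.  -262.9    5.2] 0.7
wrist tray_grip [ 554.7 -260.3   61.9] 0.87
wrist tray_pocket [ 590.8 -240.5   22.2] 0.94
wrist ball_center [ 591.7 -236.8   15.2] 0.76
0.86 ((551.4100341796875, -262.93414306640625), (149.0697479248047, 95.4997787475586), 26.82693099975586)
[ 551.09201945 -263.05270485  242.27016683] [-7.50026281e-01  3.05045048e+00 -1.56929245e-04]
```

View pics/w3.png

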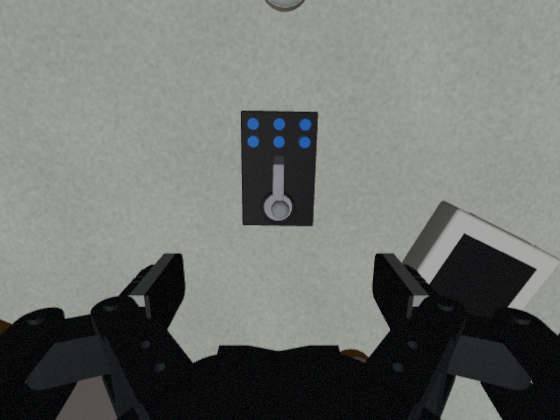

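The wrist view shows the tray at (279,168) aligned with the fingers, the blade upright at (279,180) and the ball in its pocket at (279,208). I'll descend and close gently.

>>> arm_command --pt "0 0 -0.01 0.001 0 -0.03 0.085" --pt "0 0 -0.01 0.001 0 -0.07 0.085" --pt "0 0 -0.01 0.001 0 -0.11 0.085" --pt "0 0 -0.01 0.001 0 -0.15 0.085" --pt "0 0 -0.01 0.001 0 -0.18 0.07" --pt "0 0 -0.01 0.001 0 -0.193 0.055" --pt "0 0 -0.01 0.001 0 -0.196 0.042" --pt "0 0 -0.01 0.001 0 -0.196 0.032" --pt "0 0 -0.01 0.001 0 -0.196 0.025" --pt "0 0 -0.01 0.001 0 -0.196 0.02" --pt "0 0 -0.01 0.001 0 -0.196 0.016" --pt "0 0 -0.01 0.001 0 -0.196 0.013" --pt "0 0 -0.01 0.001 0 -0.196 0.01" --pt "0 0 -0.01 0.001 0 -0.196 0.006" --pt "0 0 -0.01 0.001 0 -0.196 0.002" --pt "0 0 -0.01 0.001 0 -0.196 0.002"

```text
time: 18.08
tool_pos: [551.8, -263.5, 46.0]
eef_rot: [0.733, -3.055, -0.001]
force: [-1.9, 2.8, 3.5]
grip_width: 9.5
gripper_force: 59.5
```

```bash
python3 - <<'E'
from h import *
for c in ['side','wrist']:
    robot.camera(c);pp(c,['tray_grip','tray_pocket','ball_center','reader_window'])
print(robot.get_obs())
E
```

```text
side tray_pocket [ 594.5 -242.9   23. ] 0.74
side tray_pocket [563.2  32.3   0. ] 0.71
side ball_center [ 596.  -242.3   18.2] 0.38
side reader_window [565.7  31.5  49.2] 0.91
wrist tray_grip [ 556.4 -260.4   61.2] 0.73
wrist tray_pocket [ 589.7 -242.3   20.9] 0.88
{'time': 18.575, 'joints': array([-5.49447152e-01,  5.34410082e-01, -8.35857284e-02,  9.53356483e-01,
        2.95035526e-04, -1.02071359e+00]), 'qvel': array([ 0.00136567, -0.00068444, -0.00051516,  0.00042749, -0.00151124,
       -0.00012534]), 'joint_efforts': array([-1.15590412e+00, -4.89643013e+01,  2.52542800e+01, -1.74784072e+00,
       -4.40477533e-01,  1.09130956e-02]), 'tool_pos': array([ 551.74255068, -263.51376486,   45.98849069]), 'eef_rot': array([ 7.33389033e-01, -3.05460040e+00, -9.45078662e-04]), 'force': array([-2.59029186,  3.70944728,  4.91439082]), 'moment': array([ 0.64316413,  0.55401273, -0.0098984 ]), 'gripper_force': 59.66801404953003, 'grip_width': 9.614376361107835}
```

>>> arm_command --pt "0 0 0 0 0 0.001 0.002" --pt "0 0 0 0 0 0.003 0.002" --pt "0 0 0 0 0 0.006 0.002" --pt "0 0 0 0 0 0.01 0.002" --pt "0 0 0 0 0 0.016 0.002" --pt "0 0 0 0 0 0.025 0.002" --pt "0 0 0 0 0 0.036 0.002" --pt "0 0 0 0 0 0.048 0.002" --pt "0 0 0 0 0 0.062 0.002" --pt "0 0 0 0 0 0.076 0.002" --pt "0 0 0 0 0 0.09 0.002" --pt "0 0 0 0 0 0.104 0.002" --pt "0 0 0 0 0 0.117 0.002" --pt "0 0 0 0 0 0.128 0.002" --pt "0 0 0 0 0 0.136 0.002" --pt "0 0 0 0 0 0.141 0.002" --pt "0 0 0 0 0 0.144 0.002" --pt "0 0 0 0 0 0.145 0.002" --pt "0 0 0 0 0 0.145 0.002"

```text
time: 20.95
tool_pos: [551.8, -263.7, 190.6]
eef_rot: [0.733, -3.054, -0.001]
force: [0.2, -0.5, -3.3]
grip_width: 10.1
gripper_force: 58.7
```

```bash
python3 - <<'E'
from h import *
d=save('wrist','w4');pp('wrist',['tray','tray_grip','tray_pocket','ball_center'])
e=save('side','s5');pp('side',['tray','tray_grip','tray_pocket','ball_center'])
cv2.imwrite('pics/b.png',np.hstack([d['image'][80:380,130:430],cv2.resize(e['image'][200:400,200:400],(300,300))])[:,:,::-1])
o=robot.get_obs(); print(o['tool_pos'],o['eef_rot'],o['force'],o['moment'])
E
```

```text
wrist tray [ 555.2 -261.6  148.1] 0.96
wrist tray_grip [ 557.  -258.8  205.8] 0.74
wrist tray_grip [ 592.9 -242.3  166. ] 0.26
wrist tray_pocket [ 592.4 -241.7  163.4] 0.94
side tray [ 552.3 -260.4  138.3] 0.73
side tray_grip [ 554.  -264.   208.2] 0.79
side tray_grip [511.3 297.7 205.5] 0.56
side tray_pocket [ 594.1 -241.8  169.6] 0.76
side ball_center [ 594.6 -238.1  162.9] 0.67
[ 551.92496685 -263.75400969  190.90116801] [ 7.33294530e-01 -3.05479309e+00 -2.19061673e-04] [ 0.74296191 -0.04652162 -4.1825442 ] [-0.01025794 -0.02324335  0.01445546]
```

View pics/b.png

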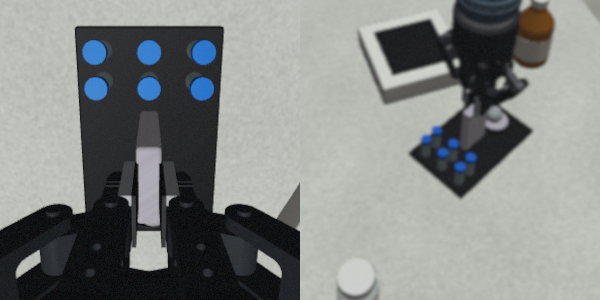

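The left half shows the tray level in the fingers; the right half shows it lifted, with the ball in its ring at (495,120). I'll carry it over in two smooth legs.

>>> arm_command --pt "0 0 0 0 0.0002 0 0.002" --pt "0 0 0 0 0.0013 0 0.002" --pt "0 0 0 0 0.0039 0 0.002" --pt "0 0 0 0.0005 0.0085 0 0.002" --pt "0 0 0 0.001 0.0152 0 0.002" --pt "0 0 0 0.001 0.024 0 0.002" --pt "0 0 0 0.0015 0.0346 0 0.002" --pt "0 0 0 0.002 0.0467 0 0.002" --pt "0 0 0 0.0025 0.0598 0 0.002" --pt "0 0 0 0.003 0.0735 0 0.002" --pt "0 0 0 0.0035 0.0872 0 0.002" --pt "0 0 0 0.004 0.1003 0 0.002" --pt "0 0 0 0.0045 0.1124 0 0.002" --pt "0 0 0 0.005 0.123 0 0.002" --pt "0 0 0 0.005 0.1318 0 0.002" --pt "0 0 0 0.005 0.1385 0 0.002" --pt "0 0 0 0.005 0.1431 0 0.002" --pt "0 0 0 0.005 0.1457 0 0.002" --pt "0 0 0 0.005 0.1468 0 0.002" --pt "0 0 0 0.005 0.147 0 0.002"

```text
time: 23.95
tool_pos: [557.0, -116.9, 190.9]
eef_rot: [-0.733, 3.055, -0.0]
force: [0.4, 0.4, -3.1]
grip_width: 9.6
gripper_force: 58.7
```

>>> arm_command --pt "0 0 0 0 0.0002 0 0.002" --pt "0 0 0 0 0.0013 0 0.002" --pt "0 0 0 0 0.0039 0 0.002" --pt "0 0 0 0.0005 0.0085 0 0.002" --pt "0 0 0 0.001 0.0152 0 0.002" --pt "0 0 0 0.001 0.024 0 0.002" --pt "0 0 0 0.0015 0.0346 0 0.002" --pt "0 0 0 0.002 0.0467 0 0.002" --pt "0 0 0 0.0025 0.0598 0 0.002" --pt "0 0 0 0.003 0.0735 0 0.002" --pt "0 0 0 0.0035 0.0872 0 0.002" --pt "0 0 0 0.004 0.1003 0 0.002" --pt "0 0 0 0.0045 0.1124 0 0.002" --pt "0 0 0 0.005 0.123 0 0.002" --pt "0 0 0 0.005 0.1318 0 0.002" --pt "0 0 0 0.005 0.1385 0 0.002" --pt "0 0 0 0.005 0.1431 0 0.002" --pt "0 0 0 0.005 0.1457 0 0.002" --pt "0 0 0 0.005 0.1468 0 0.002" --pt "0 0 0 0.005 0.147 0 0.002"

```text
time: 26.45
tool_pos: [561.9, 30.1, 190.9]
eef_rot: [0.733, -3.055, -0.0]
force: [-0.1, -0.9, -3.7]
grip_width: 10.1
gripper_force: 58.7
```

>>> arm_command --pt "0 0 0 0 0 0 0.002" --pt "0 0 0 0 0 0 0.002" --pt "0 0 0 0 0 0 0.002" --pt "0 0 0 0 0 0 0.002" --pt "0 0 0 0 0 0 0.002" --pt "0 0 0 0 0 0 0.002" --pt "0 0 0 0 0 0 0.002" --pt "0 0 0 0 0 0 0.002"

```text
time: 27.45
tool_pos: [561.9, 30.2, 190.9]
eef_rot: [0.733, -3.055, -0.0]
force: [-0.0, 0.1, -4.6]
grip_width: 9.9
gripper_force: 58.7
```

```bash
python3 - <<'E'
from h import *
e=save('side','s6');pp('side',['tray','tray_grip','tray_pocket','ball_center','reader_window','bail_peak','hook_seat'])
cv2.imwrite('pics/f.png',cv2.resize(e['image'][90:290,180:380],(600,600))[:,:,::-1])
o=robot.get_obs(); print(o['time'],o['tool_pos'],o['eef_rot'],o['force'],o['gripper_force'])
E
```

```text
side tray [560.6  28.3 141. ] 0.88
side tray_grip [561.8  25.6 205.9] 0.86
side tray_pocket [607.2  51.3 167.8] 0.58
side ball_center [604.9  53.  161.5] 0.6
side reader_window [562.7  30.4  45.9] 0.59
side bail_peak [511.3 297.8 205.3] 0.9
side hook_seat [511.7 290.6 203.3] 0.6
27.85 [561.9208271   30.2113144  190.93475393] [ 7.33310310e-01 -3.05477086e+00 -1.39812972e-04] [-0.12748853 -0.17384068 -3.48912538] 58.69538426399231
```

View pics/f.png

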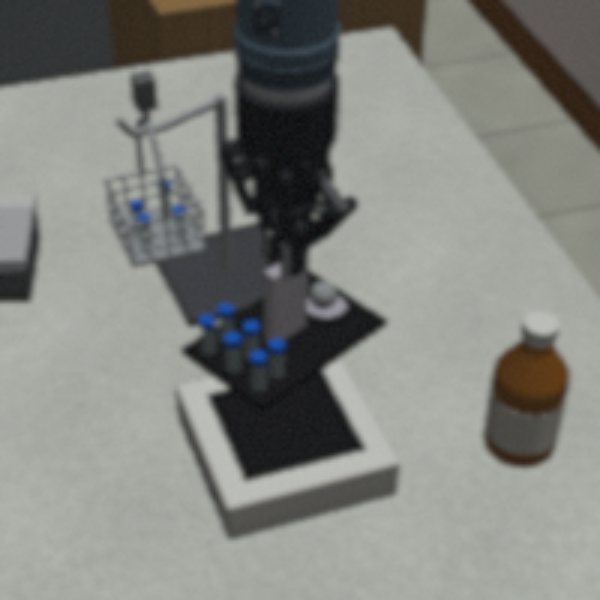

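The picture shows the tray held level over the reader with the ball in its ring at (322,300). The basket hangs on the hook at (148,130), and the bottle is untouched. I'm handing it in.

```bash
python3 -c "
from bench import robot
print(robot.hand_in())"
```

```text
the job is handed in; nothing more can be done
None
```

The job is handed in at about 28 s: the basket hangs released on the hook, and the tray is held level and still about 10 cm above the reader's window with the ball in its pocket; the hand-in call returned no verdict.

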